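# Open the stock cage and hold its self-closing gate wide

## Robot

A 6-joint arm with a two-finger parallel gripper is mounted at the origin on a cart in front of the work surface, level with it; the furniture and walls round the work are solid. World frame = base frame: x ahead of the robot, y to its left, z up, the work surface at z = 0. Lengths are in m, angles in degrees, forces in N, time in s.
With the tool pointing down it reaches from about 0.4 to 0.825 m from the base axis. Payload 7 kg.
Tool frame: the origin (TCP) lies between the finger pads; the fingertips stand 19 mm ahead of it and the grasp point (between the pads) is the TCP; z points along the fingers, y is the line along which they close (so a half turn about z gives the same grasp; the last joint's range is limited). The gripper opens to 88 mm and grips with 3 to 60 N. Pads are 19 mm wide; open, the fingers measure 130 mm over their backs; the gripper's body (78 mm by 193 mm) begins 47 mm behind the grasp point.
Start: joints at [90.648, 20.546, 0.682, 0, -70.136, -16.507], TCP at [0.184, 0.649, 0.246] pointing down, gripper open.
Joint ranges: [-176.03, 176.03], [-82.01, 121.73], [-58.28, 71.71], [-173.87, 95.51], [-174.79, -0.11], [-173.66, 173.66]. Speed limits (degrees/s): [136.94, 136.94, 172.46, 180, 180, 180].

## Interface

Orientations are given as [roll, pitch, yaw] about the fixed x, y, z axes, in that order (R = Rz(yaw) Ry(pitch) Rx(roll)).
In Python, from plant import r gives the robot as it stands. The module is installed in compiled form; this text tells all that it offers.
- The arm moves only by the shell command python3 -m pendant 'ROWS' [OPENING] [FORCE]. ROWS is JSON, a list of rows, each a list of 6 numbers: the shift along the tool's x, y, z in mm, then the turn, a rotation vector about the tool's x, y, z in rad. In form: [[tx, ty, tz, wx, wy, wz], ...]. A call has 1 to 20 rows; each row is the pose to reach, as a shift and turn from the pose commanded when the call began, along the tool's axes at that moment; what a row does not reach only later rows make up. A row lasts 1/8 s, in which the tool goes at most 62.5 mm and 10.7 degrees, less where a joint would pass 70% of its speed; a pose out of reach is approached as far as the arm can. A call with a gripper value outside its range is refused whole. OPENING is the finger opening in mm, from 0 to 87.6, set as the call begins (- or left out, the last holds). The fingers move at their own pace and stop on an object; FORCE is the grip in N (left out, the last holds). Time passes only in rows, so rows that repeat a pose let the fingers close. It gives the time, the measured TCP pose, the force, the opening and the grip force at its end, in the units of the state.
- r.get_state(): the state, without advancing time (a new reading comes with each control period).
- r.capture(name): name is "scene" or "top"; returns the picture (400x640x3 uint8, red, green, blue); there is no depth.
- r.camera_params(name): a dict with "mtx" (3x3 intrinsics, pixels), "rvec" (rotation vector, rad) and "tvec" (3), from world to camera coordinates, as OpenCV has them. Camera axes: x right, y down, z forward; pixel columns grow to the right and rows downward; lengths in m; the calibration is good to about 2 mm. A picture is of the moment at which its call begins. camera_params takes no time and is no camera call.
- r.close_job(): hands the job in; it is judged then, once.
The state is a dict: "time_s": time; "joints": joint angles; "qd": joint speeds; "joint_torque": joint torques, N m; "tcp_pos": TCP position; "eef_rot": TCP orientation; "contact_force": force on the tool from outside, world axes, zero at the start; "moment": the same for the moment, N m; "gripper_width": finger opening in m; "gripper_force": force on a finger pad.
Only numpy, scipy, OpenCV 4.12 (cv2) and the standard library are available. Lean on these libraries where they do the work, as an engineer would, in place of code of your own. Each camera call takes 0.05 s, during which the arm holds its last target. There are 200 camera calls.

## Task

Open the small stock cage for a colleague who needs both hands for the ring blanks inside: squeeze together the tabs of the catch with two round posts first, then those of the catch with two flat plates, each right home, and swing the gate out by its upright handle bar, past its detent to wide open (70 degrees or more). A spring draws the gate back from there, so finish with the fingers still holding the handle and the gate held still and wide; leave the things standing round the cage where they are.

Things in the scene. Friction and masses are not known exactly. Their poses are not given: they have to be found in the camera images.
- cage: Steel stock cage fixed on the bench, 102 mm deep (x), 176 mm wide (y), roof at z = 94 mm. Origin: centre of its underside. Its -x axis points out of its front, where the gate is; its y axis runs along the front from the gate's hinge end (-y) to its free end (+y). Place and yaw vary. Two catches stand on the roof, 40 mm to +y and -y of its middle; which is where varies.
- round_pinch (a point): On the catch with two round posts (10 mm thick, heads 11 mm, tops at z = 134 mm): the point midway between the posts as they stand when squeezed, z = 121 mm; axes as the cage. Fixed post centre 8.5 mm to +y of it, sliding post 22.5 mm to -y (8.5 mm when squeezed). Fingers closing here along the cage's y from 60 mm or more take both from outside and end about 28 mm apart.
- flat_pinch (a point): The same point on the catch with two flat upright plates (24 mm along the cage's x, 9 mm thick along y, tops at z = 134 mm), z = 121 mm; axes as the cage. Fixed plate centre 8.5 mm to +y of it, sliding plate 22.5 mm to -y (8.5 mm when squeezed). Fingers closing along the cage's y from 60 mm or more end about 26 mm apart.
- round_catch (a joint): Slide of the round-post catch (m): 0 tabs apart, its hook bars a lug on the gate; 0.014 squeezed home against its stop, hook clear. The tab at -y slides to +y toward the fixed tab. Moves at about 4 N, has no spring and stays where it is left.
- flat_catch (a joint): Slide of the flat-plate catch (m): 0 tabs apart, its hook bars a lug on the gate; 0.014 squeezed home against its stop, hook clear. The tab at -y slides to +y toward the fixed tab. Moves at about 4 N, has no spring and stays where it is left.
- gate (a joint): Hinge of the gate (rad): 0 closed, grows as it swings out of the front, counter-clockwise from above, stop at 1.45. A detent resists from 0.07, most near 0.1 (about 5 N at the handle), and is passed near 0.75. Let go beyond it, the gate falls back to about 1.0; at 1.3 its spring pulls back with about 3 N at the handle. Barred while either hook is in front of its lug.
- gate_hinge (a point): Point on the gate's vertical hinge axis, at z = 145 mm, fixed to the cage at its front, hinge end. The handle travels on a level arc about it.
- handle_grip (a point): Grip point on the gate's handle: a free-turning upright round sleeve 14 mm thick, z = 80 to 168 mm, on a pin in front of the gate near its free end. The point is on its axis at z = 145 mm, 143 mm from the hinge axis. The gate's lugs end at z = 103 mm and the hooks at 111 mm, so at the point the sleeve is free all round, and it turns with the fingers.
- gate_handle: The handle sleeve as a part, origin on its axis at bench height; it swings with the gate and turns freely about its own axis.
- sanding_block: Cork sanding block 46x86x27 mm, loose, beyond the gate's swing; origin under its centre. To be left alone.
- wood_wedge: Small wooden wedge 20x70x18 mm, loose, on the bench left of the tall ring stretcher; origin under its centre. To be left alone.
- masking_tape: Roll of tape, 110 mm across, 25 mm high, loose, right of the cage; origin under its centre. To be left alone.

How it is judged (in metres and radians):
On the way, in this order (a step that is already met when the one before it is completed fails the run):
1. the round-post catch is squeezed together while the flat-plate catch is still closed (value of joint round_catch above 0.01 m and value of joint flat_catch below 0.004 m), for 0.1 s.
2. the flat-plate catch is squeezed together too, with the gate still shut (value of joint each of round_catch, flat_catch above 0.01 m and value of joint gate below 0.15 rad), for 0.1 s.
3. the gate is swung past its detent with the fingers on its handle (value of joint gate above 0.75 rad and contact force between the fingers and gate_handle above 0.3 N), for 0.05 s.
At the end, for the whole second after the job is handed in: The gate stands at least 1.22 rad (70 degrees) open and still (under 0.1 rad/s), both catches are squeezed by more than 10 of their 14 mm, and the fingers hold the handle bar with more than 1.5 N (value of joint gate above 1.22 rad and value of joint each of round_catch, flat_catch above 0.01 m and contact force between the fingers and gate_handle above 1.5 N and velocity of joint gate between -0.1 and 0.1 rad/s); the arm keeps its last pose, push and grip.
It fails at once if the flat-plate catch was moved before the round-post catch was released (value of joint flat_catch above 0.006 m and value of joint round_catch below 0.008 m).
It fails at once if a thing standing round the cage was pushed more than 30 mm (distance of any of sanding_block, wood_wedge, masking_tape from where it was at the start of the episode above 0.03 m).
It also fails if it takes over 53 s, if anything falls off the work surface, if the arm or the gripper's body presses on something with over 40 N, if the wrist force passes 120 N, or if a joint passes its speed limit or range.

## Working session

There is one attempt and no reset: what is moved stays moved. The work goes in short steps, Python scripts to look and compute and a shell command to move; the robot and the scene stay as the last step left them, time stands still between calls to the robot, and variables do not carry over. Pictures are saved under pics/ and viewed, at most 10 in all, crops included, and the job is handed in when it is done.

```bash
mkdir -p pics
python3 - <<'E'
from plant import r
import cv2
for n in("scene","top"):
    cv2.imwrite(f"pics/{n}0.png",r.capture(n)[:,:,::-1]); print(r.camera_params(n))
print(r.get_state())
E
```

```text
{'mtx': array([[449.92568781,   0.        , 319.68933929],
       [  0.        , 449.92568781, 204.7628714 ],
       [  0.        ,   0.        ,   1.        ]]), 'rvec': array([ 0.15446373,  3.02677501, -0.78245453]), 'tvec': array([ 0.5216461 , -0.1538008 ,  1.11545648])}
{'mtx': array([[510.04008501,   0.        , 319.6156281 ],
       [  0.        , 510.04008501, 194.12904394],
       [  0.        ,   0.        ,   1.        ]]), 'rvec': array([ 2.20227789, -2.14833688,  0.08306956]), 'tvec': array([0.16831378, 0.57180755, 1.21156344])}
{'time_s': 0.1, 'joints': array([ 9.06480489e+01,  2.05879332e+01,  6.37047332e-01, -1.62827494e-02,
       -7.01342256e+01, -1.65079112e+01]), 'qd': array([ 0.02384121,  0.02002151,  0.15406852,  0.10508112,  0.08536038,
       -0.06360429]), 'joint_torque': array([-3.17906008e-03, -5.84162199e+01,  2.93750596e+01,  7.01564491e+00,
        1.01084015e-02, -4.01283819e-05]), 'tcp_pos': array([0.18437652, 0.64890152, 0.24469911]), 'eef_rot': array([ 1.79914047e+02, -9.50976836e-03, -1.58653997e+01]), 'contact_force': array([ 0.05507115, -0.17628812, -0.90882042]), 'moment': array([0.04062886, 0.02035282, 0.02136358]), 'gripper_force': 0.0, 'gripper_width': 0.0878472285353446}
```

View pics/scene0.png

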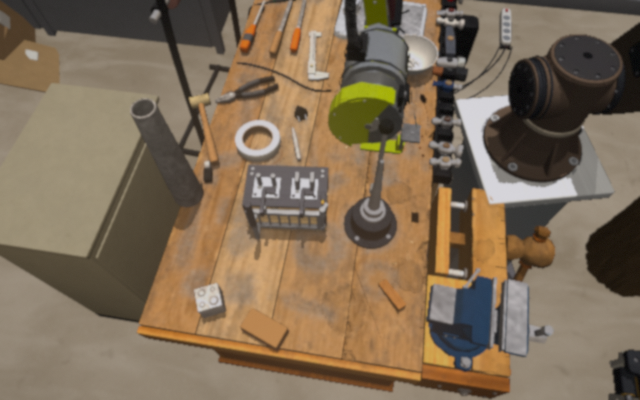

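View pics/top0.png

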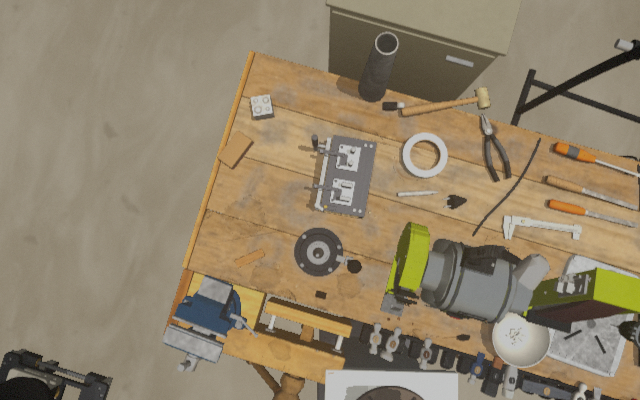

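The scene view shows the cage at about (287,197). In the top view it is at about (345,177), with its front facing image-left. The tall ring stretcher stands at (318,252) in the top view. I'll enlarge both.

Run:
```python
import cv2,numpy as np
a=cv2.imread("pics/top0.png")[125:225,295:395]; b=cv2.imread("pics/scene0.png")[155:255,235:335]
f=lambda x:cv2.resize(x,(600,600),interpolation=cv2.INTER_CUBIC)
cv2.imwrite("pics/ct.png",f(a));cv2.imwrite("pics/cs.png",f(b))
```

```text
(no output)
```

View pics/ct.png

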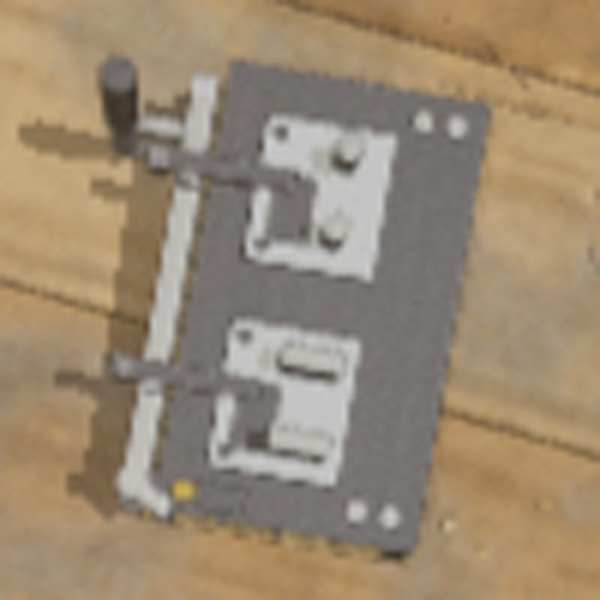

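View pics/cs.png

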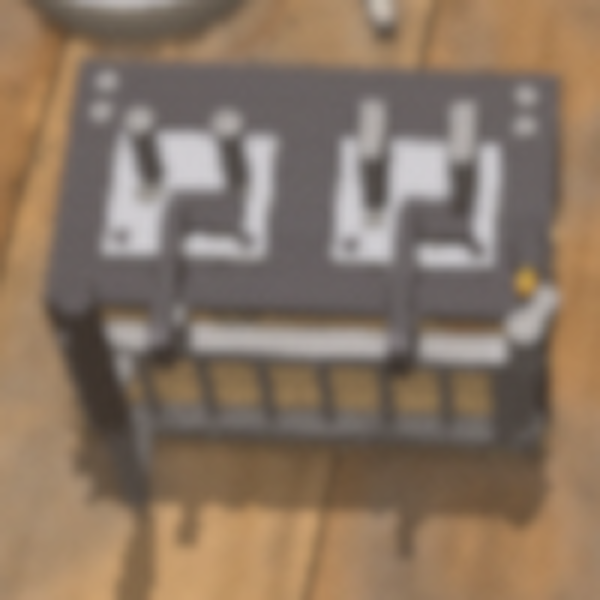

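Top crop: the round posts' heads are at (349,146) and (333,228), on the free end. The plate tops are at (314,356) and (303,440). The handle top is at (118,68), and roof corners are at (232,62), (490,105) and (412,555). Scene crop: the posts are at (140,118) and (227,122), the plates at (373,105) and (463,108), and the handle top at (73,298).

```bash
cat > h.py <<'E'
from plant import r
import cv2,numpy as np
def ray(n,uv,z):
    p=r.camera_params(n);R=cv2.Rodrigues(p["rvec"])[0];c=-R.T@p["tvec"].ravel()
    q=cv2.undistortPoints(np.array([[uv]],float),p["mtx"],None).ravel()
    d=R.T@np.array([*q,1]);return (c+d*(z-c[2])/d[2])
E
python3 - <<'E'
from h import *
T=lambda u,v,z:ray("top",(295+u/6,125+v/6),z)*1000
S=lambda u,v,z:ray("scene",(235+u/6,155+v/6),z)*1000
np.set_printoptions(precision=1,suppress=True)
for k,t,s,z in [("pf",(349,146),(140,118),.134),("ps",(333,228),(227,122),.134),("ff",(314,356),(373,105),.134),("fs",(303,440),(463,108),.134),("h",(118,68),(73,298),.168),("cFfree",(232,62),None,.094),("cBfree",(490,105),(85,62),.094),("cBh",(412,555),(555,75),.094)]:
    print(k,T(*t,z),S(*s,z) if s else"")
a,b=T(490,105,.094),T(412,555,.094);d=a-b;print("yaw y-axis",np.degrees(np.arctan2(d[1],d[0])),np.linalg.norm(d))
a,b=S(85,62,.094),S(555,75,.094);d=a-b;print("yaw y-axis",np.degrees(np.arctan2(d[1],d[0])),np.linalg.norm(d))
E
```

```text
pf [660.  109.5 134. ] [659.6 110.3 134. ]
ps [629.3 114.8 134. ] [630.1 115.1 134. ]
ff [581.5 120.9 134. ] [580.  113.6 134. ]
fs [550.4 124.3 134. ] [549.6 118.1 134. ]
h [680.5 195.1 168. ] [679.  197.8 168. ]
cFfree [698.6 152.9  94. ] 
cBfree [684.2  53.4  94. ] [683.2  57.6  94. ]
cBh [510.7  80.3  94. ] [514.   81.5  94. ]
yaw y-axis -8.797101308786921 175.5380473053747
yaw y-axis -8.057314954347238 170.85914273486293
```

Run:
```python
from h import *
np.set_printoptions(precision=0,suppress=True)
for z in (0,.02,.1,.2,.25,.3,.4): print(z,"top base",ray("top",(318,252),z)*1e3,"topblob",ray("top",(353,266),z)*1e3,"scene tip",ray("scene",(385,122),z)*1e3, "scene base",ray("scene",(371,222),z)*1e3, "shaft bot",ray("scene",(372,207),z)*1e3)
for p in [(235,150),(250,257),(425,155),(262,106),(375,70)]: print(p,ray("top",p,.02)*1e3)
for n in("top","scene"):
    p=r.camera_params(n);R=cv2.Rodrigues(p["rvec"])[0];print(n,-R.T@p["tvec"].ravel()*1e3)
```

```text
0 top base [427. 183.   0.] topblob [395.  97.   0.] scene tip [ 346. -104.    0.] scene base [425. 176.   0.] shaft bot [417. 138.   0.]
0.02 top base [428. 183.  20.] topblob [397.  98.  20.] scene tip [351. -88.  20.] scene base [429. 186.  20.] shaft bot [421. 149.  20.]
0.1 top base [430. 182. 100.] topblob [401. 103. 100.] scene tip [371. -24. 100.] scene base [442. 225. 100.] shaft bot [434. 191. 100.]
0.2 top base [433. 181. 200.] topblob [406. 109. 200.] scene tip [396.  56. 200.] scene base [458. 274. 200.] shaft bot [451. 245. 200.]
0.25 top base [435. 181. 250.] topblob [409. 112. 250.] scene tip [408.  96. 250.] scene base [466. 299. 250.] shaft bot [460. 271. 250.]
0.3 top base [436. 181. 300.] topblob [412. 115. 300.] scene tip [421. 136. 300.] scene base [474. 323. 300.] shaft bot [469. 298. 300.]
0.4 top base [439. 180. 400.] topblob [418. 121. 400.] scene tip [446. 215. 400.] scene base [490. 372. 400.] shaft bot [486. 351. 400.]
(235, 150) [671. 393.  20.]
(250, 257) [412. 346.  20.]
(425, 155) [670. -73.  20.]
(262, 106) [783. 330.  20.]
(375, 70) [880.  53.  20.]
top [ 465.  173. 1256.]
scene [573. 621. 909.]
```

Run:
```python
import cv2,numpy as np
a=cv2.imread("pics/top0.png")[215:295,280:400]; b=cv2.imread("pics/scene0.png")[85:255,320:440]
cv2.imwrite("pics/st.png",np.hstack([cv2.resize(a,(400,267)),cv2.resize(b,(400,567))[:267],]) if 0 else np.hstack([cv2.copyMakeBorder(cv2.resize(a,(400,267)),0,300,0,0,0),cv2.resize(b,(400,567))]))
```

```text
(no output)
```

View pics/st.png

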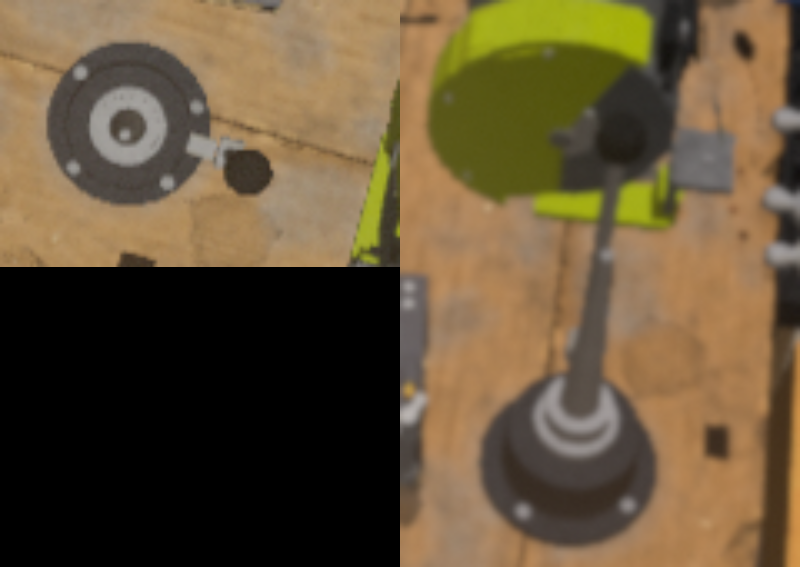

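```bash
cat >> h.py <<'E'
from scipy.spatial.transform import Rotation as Ro
def row(x,y,z,yaw,p=None,e=None):
    s=r.get_state();p=s["tcp_pos"]*1e3 if p is None else np.array(p,float)
    R0=Ro.from_euler("xyz",s["eef_rot"] if e is None else e,degrees=True);R1=Ro.from_euler("xyz",[180,0,yaw],degrees=True)
    print(np.r_[R0.inv().apply(np.array([x,y,z])-p).round(1),(R0.inv()*R1).as_rotvec().round(4)].tolist())
E
python3 -c "
from h import *
row(560,420,310,-99)"
```

```text
[423.9, 117.6, -65.1, 0.0011, -0.0012, 1.451]
```

```bash
python3 -m pendant '[[60,17,-60,0,0,0.18],[120,34,-65,0,0,0.36],[180,50,-65,0,0,0.54],[240,67,-65,0,0,0.72],[300,84,-65,0,0,0.9],[360,100,-65,0,0,1.08],[424,118,-65,0,0,1.27],[424,118,-65,0,0,1.45],[424,118,-65,0,0,1.45],[424,118,-65,0,0,1.45],[424,118,-65,0,0,1.45]]' 87
python3 -c "
from h import *
row(651.5,111.3,200,-99); print(r.get_state()['joints'])"
```

```text
time_s: 1.48
tcp_pos: [0.5592, 0.4207, 0.3107]
eef_rot: [180.0, 0.0, -98.8]
contact_force: [0.5, 0.1, 0.6]
gripper_width: 0.0868
gripper_force: 0.0
[291.7, -138.4, 110.6, 0.0001, 0.0001, 0.0039]
[ 5.28580353e+01  2.12579444e+01  1.00965001e+01 -5.83866459e-03
 -7.88356917e+01 -6.16325277e+01]
```

```bash
python3 -m pendant '[[58,-28,22,0,0,0.004],[116,-56,44,0,0,0.004],[174,-83,66,0,0,0.004],[232,-110,88,0,0,0.004],[291.7,-138.4,110.6,0,0,0.004],[291.7,-138.4,110.6,0,0,0.004],[291.7,-138.4,110.6,0,0,0.004],[291.7,-138.4,110.6,0,0,0.004]]'
python3 - <<'E'
from h import *
row(651.5,111.3,125,-99); print(r.get_state()['joints'])
a=r.capture("scene")[:,:,::-1];b=r.capture("top")[:,:,::-1]
cv2.imwrite("pics/a.png",np.vstack([cv2.resize(a[60:260,180:500],(640,400)) [:, :],cv2.resize(b[100:300,240:560],(320,200)).repeat(1,0) if 0 else cv2.resize(b[120:220,240:560],(640,200))]))
E
```

```text
time_s: 2.48
tcp_pos: [0.6514, 0.1113, 0.2005]
eef_rot: [-180.0, 0.0, -99.1]
contact_force: [0.3, -0.0, 0.8]
gripper_width: 0.0869
gripper_force: 0.0
[0.0, -0.0, 75.5, -0.0006, 0.0004, -0.0015]
[ 2.65658276e+01  2.08946833e+01 -4.84483779e+00  1.96405777e-03
 -6.42171773e+01 -3.56533785e+01]
```

View pics/a.png

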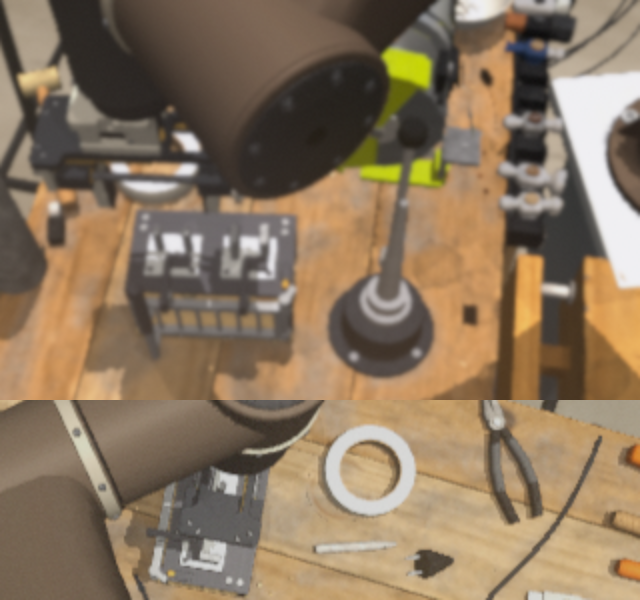

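The arm's elbow passes well clear, to the left of the stretcher. The gripper is above the round posts. I'll close part way to 70 mm for clearance, descend, and pinch.

```bash
python3 -m pendant '[[0,0,15,0,0,0],[0,0,30,0,0,0],[0,0,50,0,0,0],[0,0,62,0,0,0],[0,0,71,0,0,0],[0,0,71,0,0,0],[0,0,71,0,0,0]]' 70
python3 -m pendant '[[0,0,0,0,0,0],[0,0,0,0,0,0],[0,0,0,0,0,0],[0,0,0,0,0,0],[0,0,0,0,0,0],[0,0,0,0,0,0],[0,0,0,0,0,0],[0,0,0,0,0,0],[0,0,0,0,0,0],[0,0,0,0,0,0]]' 10 25
```

```text
time_s: 3.45
tcp_pos: [0.6519, 0.1103, 0.1295]
eef_rot: [-180.0, 0.0, -99.2]
contact_force: [-0.1, 1.4, 0.3]
gripper_width: 0.0701
gripper_force: 0.0
time_s: 4.7
tcp_pos: [0.6538, 0.11, 0.1293]
eef_rot: [-179.8, 0.0, -99.2]
contact_force: [5.8, -2.7, -3.4]
gripper_width: 0.026
gripper_force: 25.0
```

```bash
python3 -m pendant '[[0,0,0,0,0,0],[0,0,0,0,0,0],[0,0,0,0,0,0],[0,0,0,0,0,0],[0,0,-20,0,0,0],[0,0,-45,0,0,0],[0,0,-70,0,0,0],[0,0,-70,0,0,0]]' 70
python3 -c "
from h import *
row(574.5,122.8,200,-99)"
```

```text
time_s: 5.7
tcp_pos: [0.6526, 0.1107, 0.2015]
eef_rot: [-179.8, 0.1, -99.1]
contact_force: [-0.4, 0.6, -0.8]
gripper_width: 0.0699
gripper_force: 0.0
[0.4, 79.1, 1.2, -0.0038, 0.002, -0.0025]
```

```bash
python3 -m pendant '[[0,40,0,0,0,0],[0,79,0,0,0,0],[0,79,0,0,0,0],[0,79,0,0,0,0]]'
python3 - <<'E'
from h import *
row(574.5,122.8,130,-99)
a=r.capture("scene")[:,:,::-1]
cv2.imwrite("pics/b.png",cv2.resize(a[130:255,230:390],(800,625))[:600])
E
```

```text
time_s: 6.2
tcp_pos: [0.5736, 0.123, 0.1989]
eef_rot: [-180.0, 0.0, -99.1]
contact_force: [0.3, 0.1, -0.6]
gripper_width: 0.0698
gripper_force: 0.0
[0.1, -0.9, 68.9, -0.0002, 0.0001, -0.0024]
```

View pics/b.png

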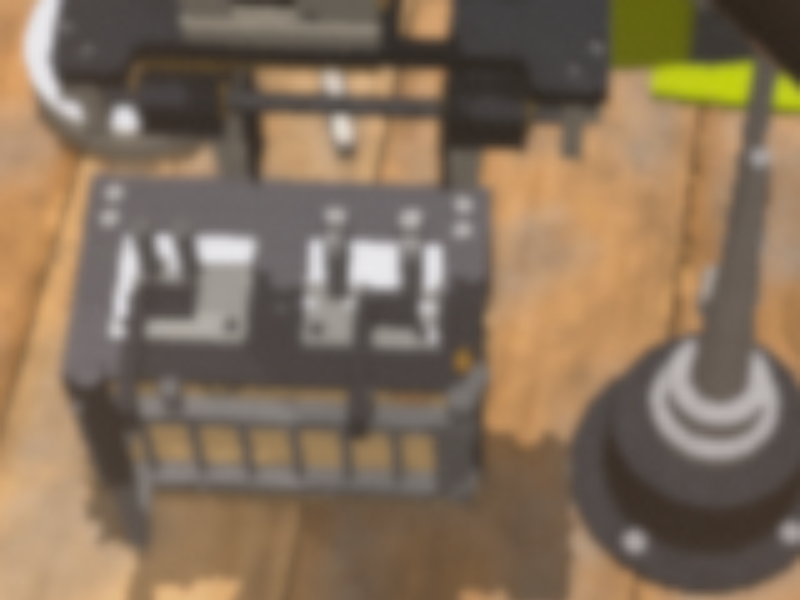

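The round posts at (150,245) and (183,245) are now together and their hook is clear. The plates at (336,215) and (411,217) are still apart. Pinching those next.

```bash
python3 -m pendant '[[0,0,15,0,0,0],[0,-1,30,0,0,0],[0,-1,50,0,0,0],[0,-1,62,0,0,0],[0,-1,69,0,0,0],[0,-1,69,0,0,0],[0,-1,69,0,0,0]]'
python3 -m pendant '[[0,0,0,0,0,0],[0,0,0,0,0,0],[0,0,0,0,0,0],[0,0,0,0,0,0],[0,0,0,0,0,0],[0,0,0,0,0,0],[0,0,0,0,0,0],[0,0,0,0,0,0],[0,0,0,0,0,0],[0,0,0,0,0,0]]' 10 25
python3 -m pendant '[[0,0,0,0,0,0],[0,0,0,0,0,0],[0,0,0,0,0,0],[0,0,0,0,0,0],[0,0,-20,0,0,0],[0,0,-45,0,0,0],[0,0,-75,0,0,0],[0,0,-90,0,0,0],[0,0,-90,0,0,0]]' 70
python3 -c "
from h import *
row(679,196.5,218,-99)"
```

```text
time_s: 7.12
tcp_pos: [0.5749, 0.1228, 0.1305]
eef_rot: [-180.0, 0.0, -99.2]
contact_force: [-0.2, -0.3, 0.6]
gripper_width: 0.0701
gripper_force: 0.0
time_s: 8.38
tcp_pos: [0.5749, 0.1227, 0.1301]
eef_rot: [-180.0, 0.0, -99.2]
contact_force: [1.1, -0.5, 1.4]
gripper_width: 0.0251
gripper_force: 25.0
time_s: 9.5
tcp_pos: [0.5748, 0.1229, 0.2207]
eef_rot: [-179.9, 0.1, -99.2]
contact_force: [-0.1, -0.1, -0.4]
gripper_width: 0.0702
gripper_force: 0.0
[-89.3, -91.1, 2.9, -0.0014, 0.0013, -0.003]
```

Both pinches reached full travel. Next I'll work out the hinge position and the arc while moving above the handle.

```bash
python3 -m pendant '[[-45,-46,0,0,0,0],[-89,-91,3,0,0,0],[-89,-91,3,0,0,0],[-89,-91,3,0,0,0]]'
python3 - <<'E'
from h import *
np.set_printoptions(precision=1,suppress=True)
print([ray("top",(295+u/6,125+v/6),.1)*1e3 for u,v in((150,497),(140,485),(185,490))], [ray("scene",(235+u/6,155+v/6),.1)*1e3 for u,v in((525,325),(545,300))])
a=r.capture("scene")[:,:,::-1]
b=r.capture("top")[:,:,::-1]
cv2.imwrite("pics/c.png",np.hstack([cv2.resize(a[140:260,220:340],(400,400),interpolation=2),cv2.resize(b[115:235,285:405],(400,400),interpolation=2)]))
E
```

```text
time_s: 10.0
tcp_pos: [0.6778, 0.1958, 0.2144]
eef_rot: [179.8, -0.1, -99.2]
contact_force: [-0.3, 0.4, 0.8]
gripper_width: 0.0699
gripper_force: 0.0
[array([530. , 180.2, 100. ]), array([534.4, 184.1, 100. ]), array([532.9, 167. , 100. ])] [array([535.5, 185.8, 100. ]), array([527.7, 176.8, 100. ])]
```

View pics/c.png

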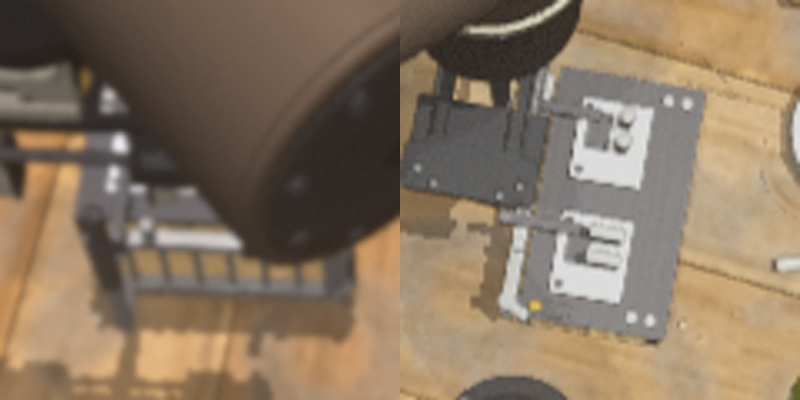

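Both catches are squeezed, with the posts and plates together in the right half at about (622,130) and (605,245). I'll descend on the handle and grip it.

```bash
python3 -m pendant '[[0,-1,20,0,0,0],[0,-1,40,0,0,0],[0,-1,58,0,0,0],[0,-1,69.5,0,0,0],[0,-1,69.5,0,0,0],[0,-1,69.5,0,0,0]]'
python3 -m pendant '[[0,0,0,0,0,0],[0,0,0,0,0,0],[0,0,0,0,0,0],[0,0,0,0,0,0],[0,0,0,0,0,0],[0,0,0,0,0,0],[0,0,0,0,0,0],[0,0,0,0,0,0],[0,0,0,0,0,0],[0,0,0,0,0,0],[0,0,0,0,0,0]]' 5 40
python3 - <<'E'
from h import *
p=r.get_state()["tcp_pos"]*1e3;print(p)
h=np.array([536.5,174]);a0=np.arctan2(p[1]-h[1],p[0]-h[0]);
for t in np.arange(.05,.5,.07):
    q=h+143*np.array([np.cos(a0+t),np.sin(a0+t)]);row(*q,145,-99.2)
E
```

```text
time_s: 10.85
tcp_pos: [0.6799, 0.196, 0.1482]
eef_rot: [-179.9, 0.0, -99.2]
contact_force: [-0.6, 0.0, -0.5]
gripper_width: 0.0701
gripper_force: 0.0
time_s: 12.22
tcp_pos: [0.6805, 0.1961, 0.1476]
eef_rot: [-179.9, 0.0, -99.2]
contact_force: [5.1, -0.2, -3.0]
gripper_width: 0.0133
gripper_force: 40.0
[680.50856193 196.05498931 147.55269611]
[-5.9, 4.9, 2.5, -0.0017, 0.0008, 0.0006]
[-15.2, 8.8, 2.5, -0.0017, 0.0008, 0.0006]
[-24.1, 13.3, 2.5, -0.0017, 0.0008, 0.0006]
[-32.7, 18.4, 2.5, -0.0017, 0.0008, 0.0006]
[-40.9, 24.1, 2.5, -0.0017, 0.0008, 0.0006]
[-48.7, 30.4, 2.5, -0.0017, 0.0008, 0.0006]
[-56.1, 37.2, 2.5, -0.0017, 0.0008, 0.0006]
```

```bash
python3 -m pendant '[[-3,1,0,0,0,0],[-6,2.2,0,0,0,0],[-11,4,0,0,0,0],[-15,6,0,0,0,0],[-20,8.5,0,0,0,0],[-24,11,0,0,0,0],[-28.5,13.5,0,0,0,0],[-32.7,16,0,0,0,0],[-32.7,16,0,0,0,0],[-32.7,16,0,0,0,0]]' 5 45
python3 - <<'E'
from h import *
s=r.get_state();p=s["tcp_pos"]*1e3;print(p,s["contact_force"])
E
```

```text
time_s: 13.48
tcp_pos: [0.6729, 0.2323, 0.1478]
eef_rot: [-179.6, 0.2, -99.1]
contact_force: [17.1, 3.0, -9.3]
gripper_width: 0.0134
gripper_force: 45.0
[672.88290687 232.27523252 147.77503599] [17.11679012  2.95693086 -9.25140195]
```

Run:
```python
from h import *
h=np.array([538,184])
for d in range(25,66,5):
    q=h+143*np.array([np.cos(np.radians(d)),np.sin(np.radians(d))]);row(*q,147.8,-99.2,[669.2,231,147.8],[180,0,-99.2])
```

```text
[-13.0, 3.7, 0.0, 0.0, 0.0, 0.0]
[-23.0, 11.2, 0.0, 0.0, 0.0, 0.0]
[-32.3, 19.5, 0.0, 0.0, 0.0, 0.0]
[-40.9, 28.6, 0.0, 0.0, 0.0, 0.0]
[-48.6, 38.3, 0.0, 0.0, 0.0, 0.0]
[-55.5, 48.8, 0.0, 0.0, 0.0, 0.0]
[-61.4, 59.8, 0.0, 0.0, 0.0, 0.0]
[-66.3, 71.2, 0.0, 0.0, 0.0, 0.0]
[-70.2, 83.1, 0.0, 0.0, 0.0, 0.0]
```

```bash
python3 -m pendant '[[-6,-1,0,0,0,0],[-13,3.7,0,0,0,0],[-18,7.4,0,0,0,0],[-23,11.2,0,0,0,0],[-28,15.4,0,0,0,0],[-32.3,19.5,0,0,0,0],[-37,24,0,0,0,0],[-40.9,28.6,0,0,0,0],[-40.9,28.6,0,0,0,0],[-40.9,28.6,0,0,0,0]]'
python3 - <<'E'
from h import *
s=r.get_state();p=s["tcp_pos"]*1e3;v=p[:2]-[538,184];print(p,s["contact_force"],np.hypot(*v),np.degrees(np.arctan2(v[1],v[0])))
print(s["joints"])
a=r.capture("scene")[:,:,::-1];b=r.capture("top")[:,:,::-1]
cv2.imwrite("pics/d.png",np.hstack([cv2.resize(a[80:280,200:400],(400,400),interpolation=2),cv2.resize(b[80:280,200:400],(400,400),interpolation=2)]))
E
```

```text
time_s: 14.72
tcp_pos: [0.6485, 0.2774, 0.1475]
eef_rot: [-179.9, 0.2, -99.1]
contact_force: [6.6, 5.6, -6.4]
gripper_width: 0.0132
gripper_force: 45.0
[648.52397842 277.35657354 147.51525688] [ 6.55486149  5.63815963 -6.39899616] 144.67549767959218 40.18686313049829
[ 3.89306665e+01  2.70635674e+01 -2.38879895e+00 -7.05671568e-03
 -6.03264028e+01 -4.80620738e+01]
```

View pics/d.png

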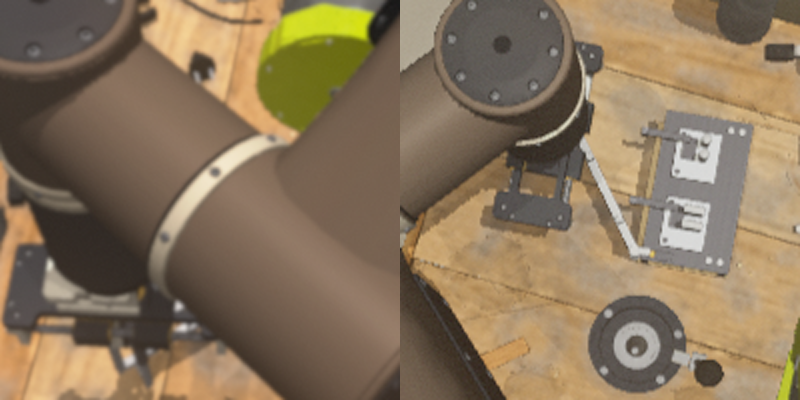

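The top half shows the gate about 35° open in the grip. The arm is clear of the stretcher at (637,345) and the wedge at (505,355). I'll continue the arc.

Run:
```python
from h import *
h=np.array([539,184.8])
for d in [45,50,55,60,65,70,75,79,82]:
    q=h+143*np.array([np.cos(np.radians(d)),np.sin(np.radians(d))]);row(*q,147.8,-99.2,[647.4,275.9,147.8],[180,0,-99.2])
```

```text
[-8.7, 8.8, 0.0, 0.0, 0.0, 0.0]
[-15.6, 19.2, 0.0, 0.0, 0.0, 0.0]
[-21.5, 30.2, 0.0, 0.0, 0.0, 0.0]
[-26.4, 41.7, 0.0, 0.0, 0.0, 0.0]
[-30.3, 53.5, 0.0, 0.0, 0.0, 0.0]
[-33.2, 65.6, 0.0, 0.0, 0.0, 0.0]
[-35.0, 78.0, 0.0, 0.0, 0.0, 0.0]
[-35.7, 87.9, 0.0, 0.0, 0.0, 0.0]
[-35.7, 95.4, 0.0, 0.0, 0.0, 0.0]
```

```bash
python3 -m pendant '[[-5,4,0,0,0,0],[-8.7,8.8,0,0,0,0],[-12.5,14,0,0,0,0],[-15.6,19.2,0,0,0,0],[-18.8,24.7,0,0,0,0],[-21.5,30.2,0,0,0,0],[-24,36,0,0,0,0],[-26.4,41.7,0,0,0,0],[-28.5,47.5,0,0,0,0],[-30.3,53.5,0,0,0,0],[-32,59.5,0,0,0,0],[-33.2,65.6,0,0,0,0],[-34.2,72,0,0,0,0],[-35,78,0,0,0,0],[-35.5,83,0,0,0,0],[-35.7,87.9,0,0,0,0],[-35.7,92,0,0,0,0],[-35.7,95.4,0,0,0,0],[-35.7,95.4,0,0,0,0],[-35.7,95.4,0,0,0,0]]'
python3 - <<'E'
from h import *
s=r.get_state();p=s["tcp_pos"]*1e3;v=p[:2]-[539,184.8];print(p,s["contact_force"],np.hypot(*v),np.degrees(np.arctan2(v[1],v[0])))
b=r.capture("top")[:,:,::-1]
cv2.imwrite("pics/e.png",cv2.resize(b[80:280,200:400],(600,600),interpolation=2))
E
```

```text
time_s: 17.32
tcp_pos: [0.5591, 0.3281, 0.1476]
eef_rot: [-179.9, 0.2, -99.1]
contact_force: [4.0, 7.2, -4.2]
gripper_width: 0.0133
gripper_force: 45.0
[559.14619737 328.11987474 147.59208598] [ 4.00260795  7.20806067 -4.24226424] 144.7289043841863 81.99847008076736
```

View pics/e.png

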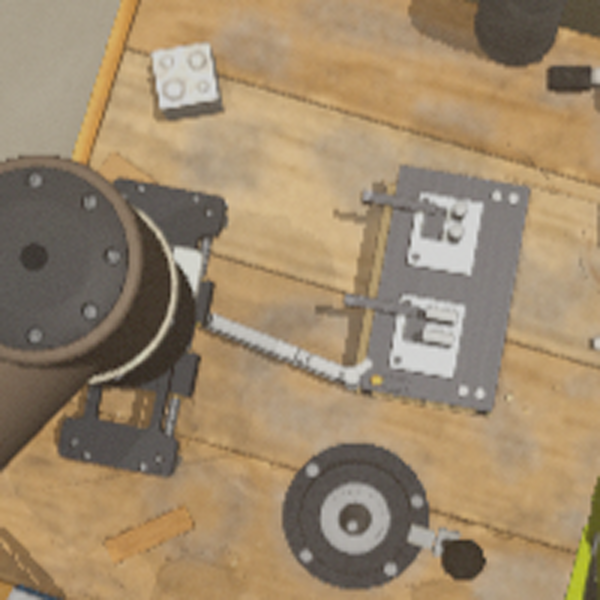

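The gate stands about 77–80° open, held in the fingers. Both catches are squeezed and the loose items are where they were. I'll let it settle and hand in.

```bash
python3 -m pendant '[[0,0,0,0,0,0],[0,0,0,0,0,0],[0,0,0,0,0,0],[0,0,0,0,0,0]]' && python3 -c "
from plant import r
print(r.close_job())"
```

```text
time_s: 17.88
tcp_pos: [0.5592, 0.3281, 0.1476]
eef_rot: [-179.9, 0.2, -99.1]
contact_force: [3.6, 7.3, -4.1]
gripper_width: 0.0132
gripper_force: 45.0
the job is handed in; nothing more can be done
None
```

I squeezed the round-post catch and then the flat-plate catch home, swung the gate to about 77° and handed the job in at 17.9 s with the fingers still gripping the handle; the hand-in gave no verdict, and the loose things visible in the last picture looked undisturbed.

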